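# Put misfiled specimen containers back with their own kind

## Task

Four specimen containers (round tin, square carton, oblong slide box, tall slim tube) stand in each other's trays: put each one, upright and let go, into the near bay of the tray whose far bay holds another of its kind. The single-bay spare tray is for parking one on the way; a container may never be put down on the bare table or tipped over. Leave the glass pot undisturbed.

Things in the scene. Friction and masses are not known exactly. Their poses are not given: they have to be found in the camera images.
- tin: Loose round metal tin, 56 diameter x 60 high, bare metal, 0.1 to 0.2 kg. Origin: centre of its underside; z up when upright. It stands in a near bay at the start. Sizes in mm.
- carton: Loose square brown cardboard carton, rigid, 50 x 50 x 60 high, 0.07 to 0.14 kg. Origin: centre of its underside; x and y along its sides, z up; at the start its x is within 0.3 rad of world x. Sizes in mm.
- slidebox: Loose oblong dark-wood slide box, 54 long (its x) x 28 wide (its y) x 60 high, 0.11 to 0.23 kg. Origin: centre of its underside; z up; at the start its x is within 0.3 rad of world x. Sizes in mm.
- tube: Loose tall slim round specimen tube, white with a black cap, 38 diameter x 84 high, 0.05 to 0.1 kg. Origin: centre of its underside; z up when upright. Sizes in mm.
- tray_tin: Fixed low grey steel tray, two 74 x 74 mm bays in line along its x, outer 160 x 82, walls 4 thick, rim 22 high, floor 5 thick. Origin: at table height under the centre of the NEAR bay (robot side), which is to be filled; x points away from the robot (within 0.12 rad of world x). The far bay, centred at x = +78, always holds another such round tin (top at z 65), fixed.
- tray_carton: Fixed low grey steel tray, two 74 x 74 mm bays in line along its x, outer 160 x 82, walls 4 thick, rim 22 high, floor 5 thick. Origin: at table height under the centre of the NEAR bay (robot side), which is to be filled; x points away from the robot (within 0.12 rad of world x). The far bay, centred at x = +78, always holds another such square carton (top at z 65), fixed.
- tray_slidebox: Fixed low grey steel tray, two 74 x 74 mm bays in line along its x, outer 160 x 82, walls 4 thick, rim 22 high, floor 5 thick. Origin: at table height under the centre of the NEAR bay (robot side), which is to be filled; x points away from the robot (within 0.12 rad of world x). The far bay, centred at x = +78, always holds another such oblong slide box (top at z 65), fixed.
- tray_tube: Fixed low grey steel tray, two 74 x 74 mm bays in line along its x, outer 160 x 82, walls 4 thick, rim 22 high, floor 5 thick. Origin: at table height under the centre of the NEAR bay (robot side), which is to be filled; x points away from the robot (within 0.12 rad of world x). The far bay, centred at x = +78, always holds another such slim tube (top at z 89), fixed.
- tray_spare: The spare tray: fixed low grey steel tray of one 74 x 74 mm bay only, empty at the start; outer 82 x 82, walls 4 thick, rim 22 high, floor 5 thick. Origin: at table height under the centre of the bay; x points away from the robot (within 0.12 rad of world x), z up.
- pot: Bystander: small round amber glass pot with a black screw lid, loose, 52 diameter x 64 high, standing on the table near the trays on their robot side. Origin: centre of its underside, z up. Leave it alone. Sizes in mm.
Things that resemble listed ones, but are neither listed nor needed, are in the scene too. There is more than one size of the tin; the one meant has the size given above.

How it is judged:
By the outcome, as a careful person would: the job done as asked, in the order asked, and still so for the second after the job is handed in, with the robot touching nothing.
It also fails if it takes over 144 s, if anything falls off the work surface, if the arm or the gripper's body presses on something with over 40 N, if the wrist force passes 120 N, or if a joint passes its speed limit or range.

## Robot

A 6-joint arm with a two-finger parallel gripper is mounted at the origin on the work surface. World frame = base frame: x ahead of the robot, y to its left, z up, the work surface at z = 0. Lengths are in m, angles in rad, forces in N, time in s.
With the tool pointing down it reaches from about 0.35 to 0.85 m from the base axis. Payload 8.1 kg.
Tool frame: the origin (TCP) lies between the finger pads; the fingertips stand 11 mm ahead of it and the grasp point (between the pads) lies 8 mm behind it (robot.tips_ahead is the distance from the TCP to the fingertips, in m); z points along the fingers, y is the line along which they close (so a half turn about z gives the same grasp; the last joint's range is limited). The gripper opens to 93 mm and grips with 3 to 60 N. Pads are 15 mm wide; open, the fingers measure 128 mm over their backs; the gripper's body (75 mm by 188 mm) begins 65 mm behind the grasp point.
Start: joints at [-1.359, 0.13, 1.488, -0, 1.523, -0.085], TCP at [0.175, -0.574, 0.23] pointing down, gripper open.
Joint ranges: [-2.96, 2.96], [-0.89, 2.26], [0.02, 2.5], [-1.34, 4.48], [0, 2.73], [-2.66, 2.66]. Speed limits (rad/s): [2.39, 2.39, 2.79, 3.14, 3.14, 3.14].

## Interface

Orientations are given as a rotation vector (axis times angle).
In Python, from plant import robot gives the robot as it stands. The module is installed in compiled form; this text tells all that it offers.
- The arm moves only by the tool move_arm, never from a script. Its argument "deltas" is one flat list of numbers, 7 for each row, row after row: the shift along the tool's x, y, z in m, then the turn, a rotation vector about the tool's x, y, z in rad, then the opening, from 0 (shut) to 1 (fully open). A call has 1 to 12 rows; each row is the pose to reach, as a shift and turn from the pose commanded when the call began, along the tool's axes at that moment; what a row does not reach only later rows make up. A row lasts 1/8 s, in which the tool goes at most 62.5 mm and 10.7 degrees, less where a joint would pass 70% of its speed; a pose out of reach is approached as far as the arm can. A call with a gripper value outside its range is refused whole. The fingers move at their own pace and stop on an object; "squeeze" is the grip in N (left out, the last holds). Time passes only in rows, so rows that repeat a pose let the fingers close. It gives the time, the measured TCP pose, the force, the opening and the grip force at its end, in the units of the state.
- robot.read_state(): the state, without advancing time (a new reading comes with each control period).
- robot.read_camera(name): name is "scene" or "side" or "wrist"; returns (picture, depth): 480x640x3 uint8, red, green, blue; 480x640 float32, m along the optical axis (not along the pixel's ray), 0 where there is no reading.
- robot.camera_model(name): a dict with "K" (3x3 intrinsics, pixels), "R" (3x3) and "t" (3): a world point X has camera coordinates R X + t; the wrist camera has in their place "tool_from_camera" (4x4, takes a point from camera to tool coordinates, whose origin is the TCP and whose axes are the flange's). Camera axes: x right, y down, z forward; pixel columns grow to the right and rows downward; lengths in m; the calibration is good to about 2 mm. A picture is of the moment at which its call begins: read the wrist's pose just before it. camera_model takes no time and is no camera call.
- robot.close_job(): hands the job in; it is judged then, once.
Trained networks look in the newest picture that a camera, given by its name, has taken for a name from the list of things; names that differ only in an ending like _2 or _b are one class to them, and where a whole thing is asked for, a point or a joint stands for the part that bears it (a point fixed in the world has none). Each returns a list of dicts, best first, with "confidence" (0 to 1); they miss things now and then, are a little off and sometimes report something else, mostly with a low value. They report only what shows in the picture. A call takes as long as a camera call. They do not tell look-alikes from the thing itself.
- robot.recognise(camera, label): "uv" ([column, row] in pixels, amid what is visible of it).
The state is a dict: "t": time; "q": joint angles; "dq": joint speeds; "joint_torque": joint torques, N m; "tool_pos": TCP position; "orientation": TCP orientation; "force": force on the tool from outside, world axes, zero at the start; "wrist_torque": the same for the moment, N m; "opening": finger opening in m; "gripper_force": force on a finger pad.
Only numpy, scipy, OpenCV 4.12 (cv2) and the standard library are available. Lean on these libraries where they do the work, as an engineer would, in place of code of your own. Each camera call takes 0.05 s, during which the arm holds its last target. There are 200 camera calls.

## Working session

There is one attempt and no reset: what is moved stays moved. The work goes in short steps, Python scripts to look and compute and a tool call to move; the robot and the scene stay as the last step left them, time stands still between calls to the robot, and variables do not carry over. Pictures are saved under pics/ and viewed, at most 14 in all, crops included, and the job is handed in when it is done.

Besides the shell and the picture viewer there is one more tool, called as name(argument=value, ...), one argument or row to a line, values as JSON. move_arm: Moves the arm, as the interface text tells. Its arguments: {"type":"object","properties":{"deltas":{"type":"array","items":{"type":"number"}},"squeeze":{"type":"number"}},"required":["deltas"]}

```bash
mkdir -p pics; cat > h.py <<'E'
import numpy as np, cv2
from scipy.spatial.transform import Rotation as Rn
from plant import robot
def cam(n):
    s=robot.read_state(); im,d=robot.read_camera(n); m=robot.camera_model(n); K=m["K"]
    if n=="wrist":
        T=np.array(m["tool_from_camera"]); Rt=Rn.from_rotvec(s["orientation"]).as_matrix()
        R=Rt@T[:3,:3]; p=Rt@T[:3,3]+s["tool_pos"]
    else:
        R=np.array(m["R"]).T; p=-R@np.array(m["t"])
    v,u=np.mgrid[:480,:640]; K=np.array(K)
    P=np.stack([(u-K[0,2])/K[0,0]*d,(v-K[1,2])/K[1,1]*d,d],-1)@R.T+p
    P[d==0]=np.nan
    return im,d,P
def save(n,im): cv2.imwrite("pics/"+n+".png",im[...,::-1])
E
python3 - <<'E'
from h import *
for n in ["scene","side"]:
    im,d,P=cam(n); save(n+"0",im); np.savez(n+"0",im=im,P=P)
    print(n,robot.camera_model(n)["K"][0][0])
    for l in ["tin","carton","slidebox","tube","tray_tin","tray_carton","tray_slidebox","tray_tube","tray_spare","pot"]:
        for r in robot.recognise(n,l):
            u,v=np.round(r["uv"]).astype(int); print(l,u,v,round(r["confidence"],2),np.round(P[v,u],3))
s=robot.read_state();print(s["t"],s["tool_pos"],s["orientation"])
E
```

```text
scene 538.4188757672417
tin 303 282 0.73 [ 0.649 -0.074  0.045]
tin 283 249 0.73 [ 0.537 -0.087  0.043]
tin 257 276 0.67 [ 0.618 -0.165  0.066]
carton 439 190 0.79 [0.491 0.33  0.065]
carton 241 232 0.32 [ 0.45  -0.165  0.043]
slidebox 159 262 0.59 [ 0.507 -0.358  0.066]
tube 312 221 0.58 [ 0.492 -0.002  0.064]
tray_tin 321 246 0.61 [ 0.579 -0.009  0.066]
tray_carton 166 292 0.83 [ 0.594 -0.354  0.062]
tray_slidebox 258 308 0.97 [ 0.699 -0.183  0.063]
tray_tube 450 214 0.82 [0.557 0.329 0.042]
tray_spare 399 243 0.63 [0.577 0.188 0.008]
side 574.8909049317695
tin 326 217 0.77 [ 0.516 -0.075  0.043]
tin 266 218 0.63 [ 0.627 -0.055  0.045]
tin 292 186 0.61 [ 0.592 -0.14   0.055]
carton 320 436 0.59 [0.469 0.363 0.065]
slidebox 352 130 0.7 [ 0.494 -0.344  0.053]
tube 342 251 0.8 [0.476 0.026 0.064]
tray_tin 312 261 0.6 [0.53  0.017 0.02 ]
tray_carton 320 139 0.61 [ 0.563 -0.337  0.027]
tray_slidebox 259 188 0.67 [ 0.665 -0.166  0.018]
tray_slidebox 313 260 0.6 [0.528 0.014 0.019]
tray_slidebox 293 186 0.45 [ 0.59  -0.143  0.053]
tray_slidebox 376 197 0.38 [ 0.427 -0.142  0.045]
tray_tube 280 436 0.91 [0.529 0.343 0.004]
tray_tube 290 183 0.63 [ 0.594 -0.135  0.067]
tray_spare 263 341 0.56 [0.585 0.189 0.006]
pot 376 196 0.58 [ 0.427 -0.144  0.046]
1.1 [ 0.17549863 -0.57376298  0.22965456] [ 3.10704549e+00  4.64531470e-01 -1.45635419e-05]
```

View pics/scene0.png

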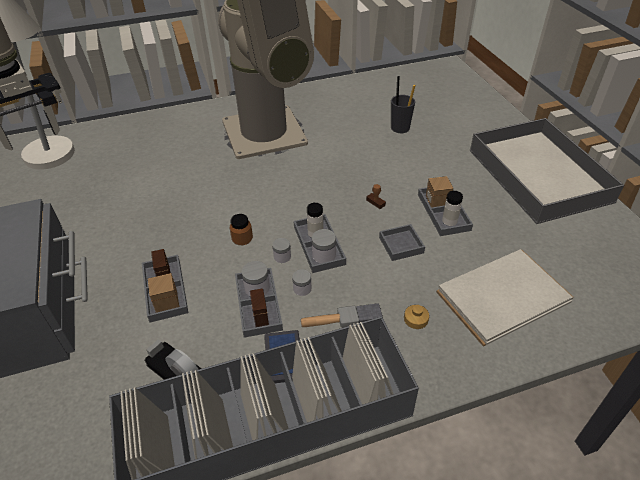

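View pics/side0.png

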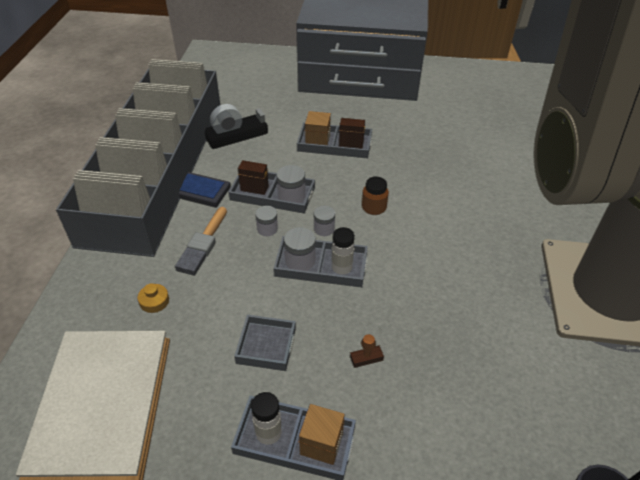

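The scene view shows tray_carton (166,290) with the slide box in its near bay (160,262), tray_slidebox (258,300) with the tin (256,276), tray_tin (320,243) with the tube (314,218), and tray_tube (446,205) with the carton (439,190). The spare tray (402,242) is empty.

Look-alikes:
- Tin: small loose tins at (282,252) and (303,283), and the fixed tin at (323,243). The tin I want is (256,276).
- Carton: the fixed one at (163,290).
- Slide box: the fixed one at (259,308), and the stamp at (376,195).
- Tube: the fixed one at (454,208), and the pot at (241,230).

```bash
cat > meas.py <<'E'
from h import *
a=[np.load(n+"0.npz") for n in ("scene","side")]
def near(cx,cy,r,z0,z1):
    out=[]
    for f in a:
        P=f["P"].reshape(-1,3); m=(np.hypot(P[:,0]-cx,P[:,1]-cy)<r)&(P[:,2]>z0)&(P[:,2]<z1); out.append(P[m])
    return out
for n,x,y,z0,z1 in [("slidebox",.49,-.355,.06,.072),("carton",.475,.345,.06,.072),("tin",.60,-.155,.06,.072),("tube",.48,.01,.082,.096),
  ("far_carton",.58,-.35,.06,.072),("far_slide",.68,-.17,.06,.072),("far_tin",.565,.005,.06,.072),("far_tube",.55,.335,.082,.096),
  ("small1",.53,-.08,.035,.055),("small2",.637,-.065,.035,.055),("pot",.437,-.155,.058,.07)]:
    for p in near(x,y,.05,z0,z1):
        if len(p)<8: print(n,"few");continue
        c,wh,ang=cv2.minAreaRect((p[:,:2]*1000).astype(np.float32)); print(n,len(p),np.round(c,0),np.round(wh,0),round(ang),"z",round(np.median(p[:,2]),3))
for n,x,y,r in [("T_carton",.535,-.352,.10),("T_slide",.64,-.165,.10),("T_tin",.525,.003,.10),("T_tube",.51,.34,.1),("T_spare",.585,.19,.065)]:
    p=np.vstack(near(x,y,r,.016,.026))
    c,wh,ang=cv2.minAreaRect((p[:,:2]*1000).astype(np.float32)); print(n,len(p),np.round(c,0),np.round(wh,0),round(ang,1))
# orthographic map 1px=1mm : rows x 400..750 , cols y
im=np.zeros((400,760,3),np.uint8); zb=np.full((400,760),-1.)
for f in a:
    P=f["P"].reshape(-1,3); C=f["im"].reshape(-1,3)
    m=(P[:,0]>.36)&(P[:,0]<.755)&(abs(P[:,1])<.418)&(P[:,2]<.12)&(P[:,2]>-.01); P=P[m];C=C[m]
    r=((.755-P[:,0])*1000).astype(int);c=((.418-P[:,1])*900).astype(int)
    o=np.argsort(P[:,2])
    for i in o:
        if P[i,2]>zb[r[i],c[i]]-.002: zb[r[i],c[i]]=P[i,2]; im[r[i],c[i]]=C[i]
im=cv2.dilate(im,np.ones((2,2)))
save("ortho",im)
E
python3 meas.py
```

```text
slidebox 255 [ 494. -358.] [28. 59.] 89 z 0.065
slidebox 216 [ 496. -356.] [36. 54.] 88 z 0.064
carton 283 [469. 345.] [52. 56.] 79 z 0.066
carton 1336 [469. 346.] [52. 50.] 81 z 0.064
tin 426 [ 599. -168.] [55. 55.] 65 z 0.066
tin 431 [ 600. -166.] [56. 56.] 58 z 0.064
tube 165 [478.   9.] [36. 37.] 77 z 0.089
tube 317 [477.  11.] [36. 39.] 21 z 0.088
far_carton 475 [ 572. -362.] [50. 54.] 88 z 0.065
far_carton 324 [ 573. -362.] [50. 58.] 0 z 0.064
far_slide 301 [ 678. -179.] [28. 58.] 84 z 0.065
far_slide 272 [ 680. -178.] [32. 55.] 82 z 0.064
far_tin 362 [554.   6.] [53. 57.] 72 z 0.065
far_tin 591 [555.   7.] [54. 55.] 33 z 0.064
far_tube 159 [546. 339.] [38. 39.] 18 z 0.089
far_tube 609 [547. 340.] [37. 37.] 64 z 0.088
small1 221 [522. -88.] [40. 44.] 67 z 0.044
small1 297 [522. -86.] [39. 43.] 25 z 0.043
small2 254 [630. -72.] [39. 44.] 73 z 0.044
small2 305 [631. -71.] [43. 41.] 89 z 0.042
pot 193 [ 430. -164.] [41. 40.] 38 z 0.065
pot 267 [ 431. -163.] [41. 41.] 71 z 0.063
T_carton 1147 [ 532. -362.] [ 94. 166.] 88.2
T_slide 1276 [ 652. -144.] [152. 180.] 83.7
T_tin 1420 [512. -22.] [145. 166.] 88.8
T_tube 1861 [508. 344.] [ 86. 167.] 84.2
T_spare 982 [578. 192.] [86. 89.] 88.6
```

View pics/ortho.png

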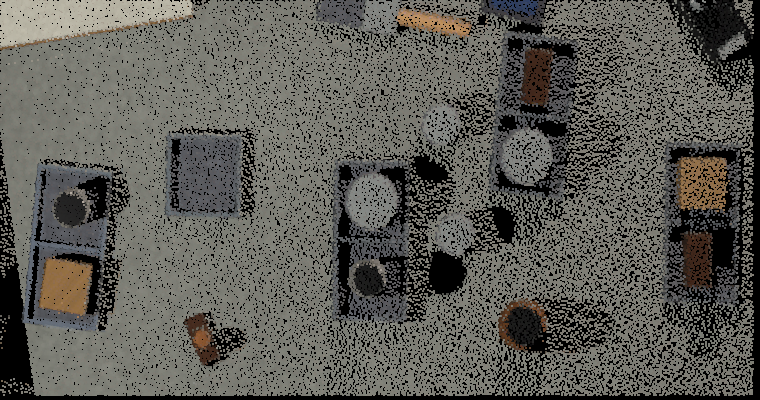

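The rectified map agrees with the networks. In it the tin (527,155) is 56 mm across at (600,-167), with its top at 65 mm. The two decoy tins at (441,125) and (453,232) are 42 mm across and 44 mm high, so the choice is clear. Now I go above the tube.

move_arm(
  deltas=[0.03, -0.03, 0.002, 0, 0, 0.02, 1, 0.08, -0.08, 0.005, 0, 0, 0.05, 1, 0.125, -0.125, 0.008, 0, 0, 0.08, 1, 0.17, -0.17, 0.011, 0, 0, 0.11, 1, 0.21, -0.21, 0.014, 0, 0, 0.14, 1, 0.25, -0.255, 0.017, 0, 0, 0.17, 1, 0.29, -0.3, 0.02, 0, 0, 0.2, 1, 0.33, -0.345, 0.023, 0, 0, 0.23, 1, 0.375, -0.385, 0.026, 0, 0, 0.26, 1, 0.42, -0.43, 0.028, 0, 0, 0.28, 1, 0.46, -0.47, 0.03, 0, 0, 0.297, 1, 0.46, -0.47, 0.03, 0, 0, 0.297, 1],
)

```text
t: 2.6
tool_pos: [0.4787, 0.0138, 0.1994]
orientation: [-3.141, -0.008, 0.0]
force: [0.6, -0.1, 0.9]
opening: 0.0927
gripper_force: 0.0
```

```bash
python3 - <<'E'
from h import *
im,d,P=cam("wrist"); save("w1",im)
s=robot.read_state(); print(s["t"],s["tool_pos"],s["orientation"],s["q"])
for z0,z1 in ((.08,.095),):
    q=P[(P[...,2]>z0)&(P[...,2]<z1)&(np.hypot(P[...,0]-.478,P[...,1]-.01)<.04)]; print(len(q),np.round(cv2.minEnclosingCircle((q[:,:2]*1000).astype(np.float32))[0]), np.round(q.mean(0),3))
E
```

```text
2.65 [0.47808296 0.0118779  0.19938618] [ 3.14155240e+00  5.94192627e-03 -1.13850141e-03] [-8.23537475e-02 -1.88321524e-01  1.85598035e+00 -9.57360911e-05
  1.47465316e+00  1.48466901e+00]
2004 [478.  10.] [0.479 0.01  0.089]
```

View pics/w1.png

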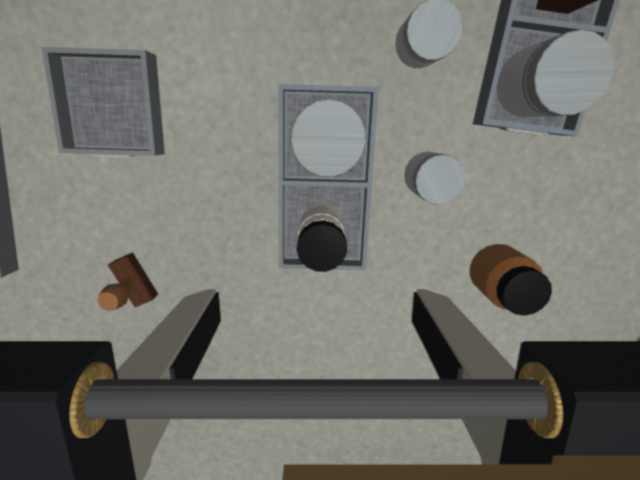

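The wrist view shows the tube's black cap at (322,246) in the near bay, with the far tin behind it at (329,137). The measurement agrees at (478,10). I descend, grip and lift.

move_arm(
  deltas=[0, 0, 0.03, 0, 0, 0, 1, 0, 0, 0.07, 0, 0, 0, 1, 0, 0, 0.11, 0, 0, 0, 1, 0, 0, 0.135, 0, 0, 0, 1, 0, 0, 0.145, 0, 0, 0, 1, 0, 0, 0.145, 0, 0, 0, 1, 0, 0, 0.145, 0, 0, 0, 0.2, 0, 0, 0.145, 0, 0, 0, 0.2, 0, 0, 0.145, 0, 0, 0, 0.2, 0, 0, 0.145, 0, 0, 0, 0.2, 0, 0, 0.145, 0, 0, 0, 0.2, 0, 0, 0.145, 0, 0, 0, 0.2],
  squeeze=20,
)

```text
t: 4.15
tool_pos: [0.4779, 0.0102, 0.0546]
orientation: [3.142, -0.0, -0.0]
force: [0.3, 0.0, -1.1]
opening: 0.0381
gripper_force: 17.9
```

move_arm(
  deltas=[0, 0, -0.01, 0, 0, 0, 0.2, 0, 0, -0.04, 0, 0, 0, 0.2, 0, 0, -0.08, 0, 0, 0, 0.2, 0, 0, -0.1, 0, 0, 0, 0.2, 0.015, -0.025, -0.105, 0, 0, 0, 0.2, 0.035, -0.06, -0.105, 0, 0, 0, 0.2, 0.055, -0.1, -0.105, 0, 0, 0, 0.2, 0.075, -0.14, -0.105, 0, 0, 0, 0.2, 0.093, -0.17, -0.105, 0, 0, 0, 0.2, 0.1, -0.182, -0.105, 0, 0, 0, 0.2, 0.1, -0.182, -0.105, 0, 0, 0, 0.2, 0.1, -0.182, -0.105, 0, 0, 0, 0.2],
)

```text
t: 5.65
tool_pos: [0.5776, 0.1911, 0.1596]
orientation: [3.141, -0.001, -0.001]
force: [-0.3, -0.7, -0.3]
opening: 0.0378
gripper_force: 20.0
```

```bash
python3 - <<'E'
from h import *
im,d,P=cam("wrist"); save("w2",im)
q=P[(P[...,2]>.016)&(P[...,2]<.028)&(abs(P[...,0]-.578)<.055)&(abs(P[...,1]-.192)<.055)]
print(robot.read_state()["tool_pos"],len(q),cv2.minAreaRect((q[:,:2]*1000).astype(np.float32)))
E
```

```text
[0.57761436 0.19103531 0.15970999] 1944 ((580.9188842773438, 192.74070739746094), (82.33366394042969, 82.60681915283203), 88.84378051757812)
```

View pics/w2.png

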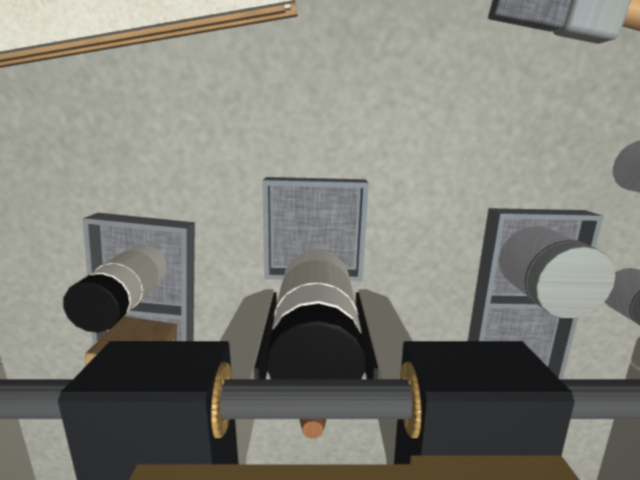

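The tube is held upright (315,330) over the empty spare bay (315,230), with the far tube at (97,302) and the far tin at (570,280) well clear. I lower it and let go.

move_arm(
  deltas=[0.003, -0.002, 0.03, 0, 0, 0, 0.2, 0.003, -0.002, 0.06, 0, 0, 0, 0.2, 0.003, -0.002, 0.085, 0, 0, 0, 0.2, 0.003, -0.002, 0.098, 0, 0, 0, 0.2, 0.003, -0.002, 0.103, 0, 0, 0, 0.2, 0.003, -0.002, 0.104, 0, 0, 0, 0.2, 0.003, -0.002, 0.104, 0, 0, 0, 0.2, 0.003, -0.002, 0.104, 0, 0, 0, 0.9, 0.003, -0.002, 0.104, 0, 0, 0, 0.9, 0.003, -0.002, 0.104, 0, 0, 0, 0.9, 0.003, -0.002, 0.08, 0, 0, 0, 0.9, 0.003, -0.002, 0.04, 0, 0, 0, 0.9],
)

```text
t: 7.2
tool_pos: [0.5794, 0.1938, 0.1183]
orientation: [3.141, -0.0, -0.006]
force: [0.4, -0.8, 1.0]
opening: 0.0816
gripper_force: 0.0
```

move_arm(
  deltas=[0, 0, -0.05, 0, 0, 0, 1, 0.002, 0.03, -0.07, 0, 0, 0, 1, 0.004, 0.075, -0.07, 0, 0, 0, 1, 0.007, 0.125, -0.07, 0, 0, 0, 1, 0.009, 0.175, -0.07, 0, 0, 0, 1, 0.012, 0.225, -0.07, 0, 0, 0, 1, 0.014, 0.275, -0.07, 0, 0, 0, 1, 0.016, 0.32, -0.07, 0, 0, 0, 1, 0.019, 0.35, -0.07, 0, 0, 0, 1, 0.019, 0.36, -0.07, 0, 0, 0, 1, 0.019, 0.36, -0.07, 0, 0, 0, 1],
)

```text
t: 8.57
tool_pos: [0.5998, -0.1656, 0.1895]
orientation: [-3.141, 0.001, 0.0]
force: [1.3, 0.9, 0.0]
opening: 0.0929
gripper_force: 0.0
```

```bash
cat >> h.py <<'E'
def look(name,x,y,r,z0,z1,savepic=True):
    im,d,P=cam("wrist")
    if savepic: save(name,im)
    q=P[(P[...,2]>z0)&(P[...,2]<z1)&(np.hypot(P[...,0]-x,P[...,1]-y)<r)]
    s=robot.read_state(); print(s["t"],np.round(s["tool_pos"],4),s["orientation"]); print(len(q),cv2.minAreaRect((q[:,:2]*1000).astype(np.float32)),np.round(np.median(q,0),3))
E
python3 - <<'E'
from h import *
look("w3",.6,-.167,.045,.058,.072)
E
```

```text
8.625 [ 0.5999 -0.1649  0.1895] [-3.14103380e+00  2.86610694e-05  3.09231405e-04]
3917 ((600.6561889648438, -166.80210876464844), (55.169002532958984, 54.968223571777344), 88.95489501953125) [ 0.602 -0.166  0.065]
```

View pics/w3.png

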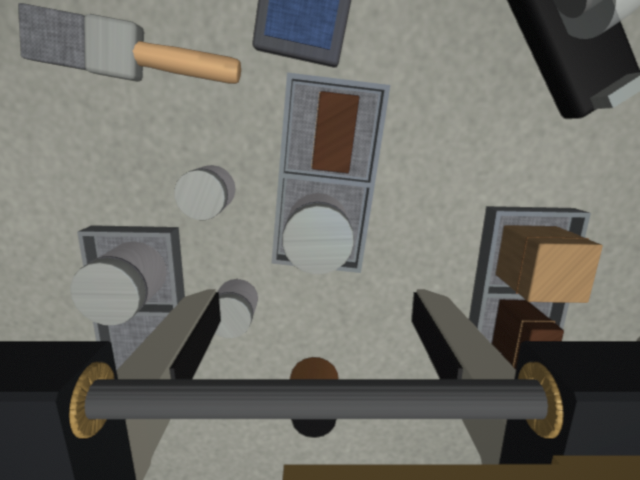

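The tin at (318,238) is 55 mm across at (600.6,-167), under the gripper, with the small tins at (202,194) and (236,310) to one side. I grip it.

move_arm(
  deltas=[0, 0, 0.03, 0, 0, 0, 0.95, 0, 0, 0.07, 0, 0, 0, 0.95, 0, 0, 0.11, 0, 0, 0, 0.95, 0, 0, 0.138, 0, 0, 0, 0.95, 0, 0, 0.149, 0, 0, 0, 0.95, 0, 0, 0.149, 0, 0, 0, 0.95, 0, 0, 0.149, 0, 0, 0, 0.4, 0, 0, 0.149, 0, 0, 0, 0.4, 0, 0, 0.149, 0, 0, 0, 0.4, 0, 0, 0.149, 0, 0, 0, 0.4, 0, 0, 0.149, 0, 0, 0, 0.4],
  squeeze=25,
)

```text
t: 10.0
tool_pos: [0.6002, -0.1661, 0.0412]
orientation: [3.141, -0.0, 0.001]
force: [-1.9, -0.2, 4.0]
opening: 0.0557
gripper_force: 25.0
```

move_arm(
  deltas=[0, 0, -0.01, 0, 0, 0, 0.4, 0, 0, -0.04, 0, 0, 0, 0.4, 0, 0, -0.08, 0, 0, 0, 0.4, 0, 0, -0.11, 0, 0, 0, 0.4, -0.02, -0.025, -0.12, 0, 0, 0, 0.4, -0.045, -0.06, -0.12, 0, 0, 0, 0.4, -0.07, -0.1, -0.12, 0, 0, 0, 0.4, -0.095, -0.135, -0.12, 0, 0, 0, 0.4, -0.115, -0.163, -0.12, 0, 0, 0, 0.4, -0.123, -0.174, -0.12, 0, 0, 0, 0.4, -0.123, -0.174, -0.12, 0, 0, 0, 0.4],
)

```text
t: 11.38
tool_pos: [0.477, 0.0084, 0.161]
orientation: [3.141, 0.001, 0.001]
force: [-0.3, -0.9, -1.5]
opening: 0.0557
gripper_force: 25.0
```

```bash
python3 - <<'E'
from h import *
look("w4",.5155,.007,.095,.016,.026)
E
```

```text
11.425 [0.4775 0.0078 0.1611] [3.14114111e+00 3.24257090e-04 1.49516190e-03]
3860 ((519.7720947265625, -17.73920440673828), (130.77236938476562, 151.06356811523438), 88.8737564086914) [0.533 0.    0.022]
```

View pics/w4.png

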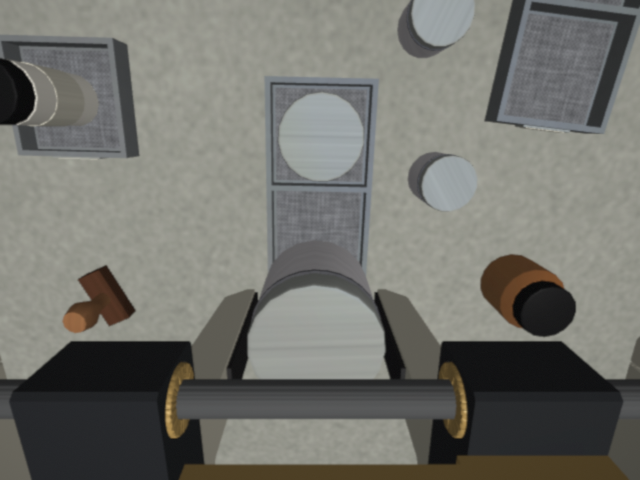

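The tin is held upright (316,330) over the near bay of tray_tin (bay edges 270–365, divider at row 187), with the tube standing in the spare at (20,95). I lower it and let go.

move_arm(
  deltas=[0, 0, 0.03, 0, 0, 0, 0.4, 0, 0, 0.065, 0, 0, 0, 0.4, 0, 0, 0.095, 0, 0, 0, 0.4, 0, 0, 0.113, 0, 0, 0, 0.4, 0, 0, 0.119, 0, 0, 0, 0.4, 0, 0, 0.119, 0, 0, 0, 0.4, 0, 0, 0.119, 0, 0, 0, 0.9, 0, 0, 0.119, 0, 0, 0, 0.9, 0, 0, 0.119, 0, 0, 0, 0.9, 0, 0, 0.1, 0, 0, 0, 0.9, 0, 0, 0.06, 0, 0, 0, 0.9, 0, 0, 0.01, 0, 0, 0, 0.9],
)

```text
t: 12.92
tool_pos: [0.4759, 0.0083, 0.1508]
orientation: [-3.141, 0.0, 0.004]
force: [0.6, 0.1, 0.3]
opening: 0.0838
gripper_force: 0.0
```

move_arm(
  deltas=[0, 0, -0.03, 0, 0, 0, 0.9, 0.002, 0.03, -0.04, 0, 0, 0, 0.9, 0.004, 0.075, -0.04, 0, 0, 0, 0.9, 0.006, 0.125, -0.04, 0, 0, 0, 0.9, 0.009, 0.175, -0.04, 0, 0, 0, 0.9, 0.011, 0.225, -0.04, 0, 0, 0, 0.9, 0.014, 0.275, -0.04, 0, 0, 0, 0.9, 0.016, 0.32, -0.04, 0, 0, 0, 0.9, 0.018, 0.355, -0.04, 0, 0, 0, 0.9, 0.018, 0.365, -0.04, 0, 0, 0, 0.9, 0.018, 0.365, -0.04, 0, 0, 0, 0.9],
)

```text
t: 14.3
tool_pos: [0.4947, -0.3567, 0.1904]
orientation: [-3.141, 0.001, 0.0]
force: [-0.4, 0.3, -0.3]
opening: 0.0838
gripper_force: 0.0
```

```bash
python3 - <<'E'
from h import *
look("w5",.495,-.357,.036,.058,.072)
E
```

```text
14.35 [ 0.4949 -0.356   0.1905] [-3.14084989e+00  1.29133904e-04  3.58790268e-04]
2461 ((496.2094421386719, -358.0838623046875), (27.77045440673828, 54.25303649902344), 89.43988800048828) [ 0.498 -0.358  0.065]
```

View pics/w5.png

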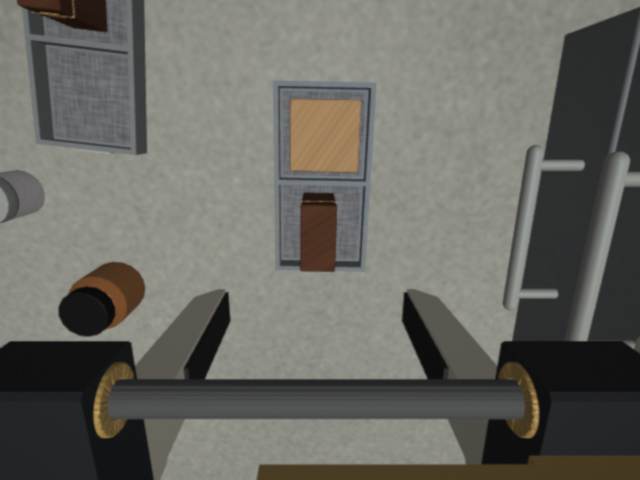

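The slide box is at (318,236), 54×28 mm at (496,-358). The cabinet handles at (530,230) might be near the gripper body, so I check the clearance.

```bash
python3 - <<'E'
from h import *
for f in ("scene0.npz","side0.npz"):
    P=np.load(f)["P"].reshape(-1,3); q=P[(P[:,0]>.3)&(P[:,0]<.7)&(P[:,1]<-.41)&(P[:,1]>-.75)&(P[:,2]>.04)]
    print(len(q),np.round(np.percentile(q,[0,50,99,100],axis=0),3))
E
```

```text
10832 [[ 0.346 -0.676  0.04 ]
 [ 0.561 -0.577  0.161]
 [ 0.651 -0.511  0.183]
 [ 0.653 -0.508  0.185]]
10896 [[ 0.352 -0.731  0.04 ]
 [ 0.496 -0.553  0.15 ]
 [ 0.647 -0.509  0.182]
 [ 0.652 -0.503  0.184]]
```

move_arm(
  deltas=[0.001, 0.001, 0.03, 0, 0, 0, 0.8, 0.001, 0.001, 0.07, 0, 0, 0, 0.8, 0.001, 0.001, 0.11, 0, 0, 0, 0.8, 0.001, 0.001, 0.138, 0, 0, 0, 0.8, 0.001, 0.001, 0.149, 0, 0, 0, 0.8, 0.001, 0.001, 0.149, 0, 0, 0, 0.8, 0.001, 0.001, 0.149, 0, 0, 0, 0.1, 0.001, 0.001, 0.149, 0, 0, 0, 0.1, 0.001, 0.001, 0.149, 0, 0, 0, 0.1, 0.001, 0.001, 0.149, 0, 0, 0, 0.1, 0.001, 0.001, 0.149, 0, 0, 0, 0.1, 0.001, 0.001, 0.149, 0, 0, 0, 0.1],
  squeeze=30,
)

```text
t: 15.85
tool_pos: [0.4959, -0.3579, 0.0417]
orientation: [3.141, -0.0, 0.0]
force: [0.1, -0.1, -0.1]
opening: 0.0278
gripper_force: 29.9
```

move_arm(
  deltas=[0, 0, -0.01, 0, 0, 0, 0.1, 0, 0, -0.04, 0, 0, 0, 0.1, 0, 0, -0.08, 0, 0, 0, 0.1, 0, 0, -0.11, 0, 0, 0, 0.1, 0.015, -0.025, -0.12, 0, 0, 0.02, 0.1, 0.035, -0.06, -0.12, 0, 0, 0.04, 0.1, 0.055, -0.1, -0.12, 0, 0, 0.06, 0.1, 0.077, -0.14, -0.12, 0, 0, 0.08, 0.1, 0.097, -0.175, -0.12, 0, 0, 0.1, 0.1, 0.105, -0.188, -0.12, 0, 0, 0.1, 0.1, 0.105, -0.188, -0.12, 0, 0, 0.1, 0.1],
)

```text
t: 17.23
tool_pos: [0.601, -0.1693, 0.1618]
orientation: [3.138, -0.154, -0.0]
force: [-0.1, -0.3, -2.1]
opening: 0.0282
gripper_force: 29.9
```

```bash
python3 - <<'E'
from h import *
look("w6",.6795,-.178,.04,.058,.068)
E
```

```text
17.275 [ 0.6006 -0.1703  0.1617] [ 3.13720905e+00 -1.56181454e-01 -6.27501807e-04]
3841 ((679.8280639648438, -178.6709442138672), (28.165597915649414, 54.07896423339844), 83.55703735351562) [ 0.681 -0.179  0.065]
```

View pics/w6.png

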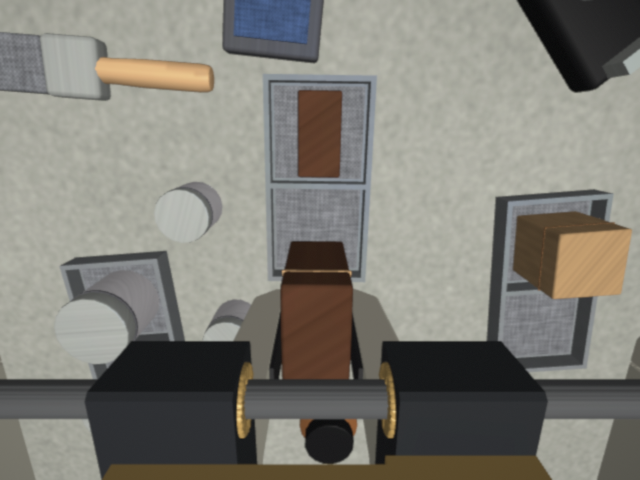

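The slide box (318,310) is held upright and square to tray_slidebox, over its empty near bay (318,230). I lower it and release.

move_arm(
  deltas=[0.001, 0, 0.03, 0, 0, 0, 0.1, 0.001, 0, 0.065, 0, 0, 0, 0.1, 0.001, 0, 0.095, 0, 0, 0, 0.1, 0.001, 0, 0.113, 0, 0, 0, 0.1, 0.001, 0, 0.119, 0, 0, 0, 0.1, 0.001, 0, 0.119, 0, 0, 0, 0.1, 0.001, 0, 0.119, 0, 0, 0, 0.6, 0.001, 0, 0.119, 0, 0, 0, 0.6, 0.001, 0, 0.119, 0, 0, 0, 0.6, 0.001, 0, 0.1, 0, 0, 0, 0.6, 0.001, 0, 0.06, 0, 0, 0, 0.6, 0.001, 0, -0.01, 0, 0, 0, 0.6],
)

```text
t: 18.77
tool_pos: [0.6004, -0.1693, 0.1644]
orientation: [-3.136, 0.157, 0.006]
force: [0.9, -0.3, 0.1]
opening: 0.0561
gripper_force: 0.0
```

move_arm(
  deltas=[-0.01, -0.03, -0.02, 0, 0, 0, 0.8, -0.03, -0.08, -0.02, 0, 0, 0, 0.8, -0.05, -0.13, -0.02, 0, 0, 0, 0.8, -0.068, -0.18, -0.02, 0, 0, 0.01, 0.9, -0.085, -0.23, -0.02, 0, 0, 0.02, 0.9, -0.103, -0.28, -0.02, 0, 0, 0.03, 1, -0.12, -0.33, -0.02, 0, 0, 0.04, 1, -0.14, -0.38, -0.02, 0, 0, 0.05, 1, -0.16, -0.43, -0.02, 0, 0, 0.05, 1, -0.175, -0.475, -0.02, 0, 0, 0.05, 1, -0.184, -0.5, -0.02, 0, 0, 0.05, 1, -0.184, -0.5, -0.02, 0, 0, 0.05, 1],
)

```text
t: 20.27
tool_pos: [0.4683, 0.3479, 0.1856]
orientation: [-3.132, 0.231, -0.002]
force: [-0.2, -0.8, -0.4]
opening: 0.0929
gripper_force: 0.0
```

```bash
python3 - <<'E'
from h import *
look("w7",.469,.346,.045,.058,.072)
E
```

```text
20.325 [0.4688 0.3466 0.1854] [-3.13245348e+00  2.32752602e-01 -1.78217786e-03]
4199 ((470.2565002441406, 346.5274963378906), (50.07133102416992, 50.06500244140625), 80.74812316894531) [0.472 0.346 0.065]
```

View pics/w7.png

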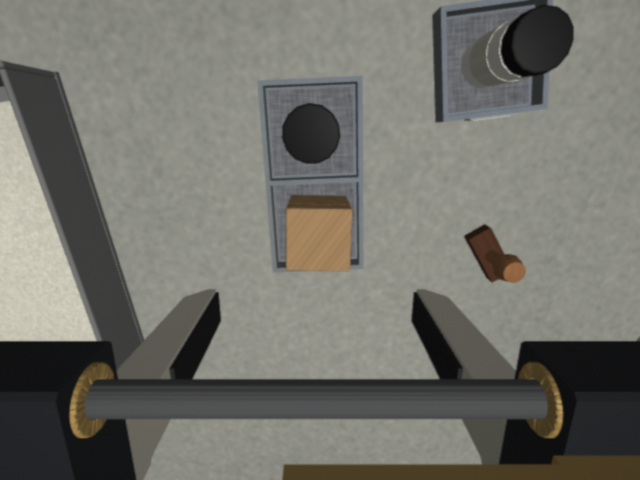

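The carton is at (319,238), 50×50 mm at (470,346.5), yaw −0.16. I check how close the paper tray's wall on the left is.

```bash
python3 - <<'E'
from h import *
for f in ("scene0.npz","side0.npz"):
    P=np.load(f)["P"].reshape(-1,3); q=P[(P[:,0]>.36)&(P[:,0]<.58)&(P[:,1]>.41)&(P[:,1]<.7)&(P[:,2]>.02)]
    if len(q): print(len(q),np.round(np.percentile(q,[0,50,100],axis=0),3))
E
```

```text
3189 [[0.36  0.535 0.02 ]
 [0.479 0.615 0.029]
 [0.58  0.7   0.067]]
```

move_arm(
  deltas=[0.001, 0, 0.03, 0, 0, 0.01, 0.95, 0.001, 0, 0.06, 0, 0, 0.01, 0.95],
)

```text
t: 20.58
tool_pos: [0.4709, 0.3449, 0.1248]
orientation: [-3.131, 0.253, -0.003]
force: [-0.5, -0.3, -0.6]
opening: 0.0885
gripper_force: 0.0
```

move_arm(
  deltas=[0, 0, 0.04, 0, 0, 0, 0.95, 0, 0, 0.07, 0, 0, 0, 0.95, 0, 0, 0.083, 0, 0, 0, 0.95, 0, 0, 0.084, 0, 0, 0, 0.95, 0, 0, 0.084, 0, 0, 0, 0.3, 0, 0, 0.084, 0, 0, 0, 0.3, 0, 0, 0.084, 0, 0, 0, 0.3, 0, 0, 0.084, 0, 0, 0, 0.3, 0, 0, 0.084, 0, 0, 0, 0.3, 0, 0, 0.084, 0, 0, 0, 0.3],
  squeeze=20,
)

```text
t: 21.82
tool_pos: [0.4699, 0.346, 0.0404]
orientation: [-3.131, 0.251, -0.0]
force: [-0.9, 0.1, 3.3]
opening: 0.0498
gripper_force: 20.0
```

move_arm(
  deltas=[0, 0, -0.01, 0, 0, 0, 0.3, 0, 0, -0.04, 0, 0, 0, 0.3, 0, 0, -0.08, 0, 0, 0, 0.3, 0, 0, -0.11, 0, 0, 0, 0.3, 0.004, 0.02, -0.12, 0, 0, 0, 0.3, 0.012, 0.06, -0.12, 0, 0, -0.01, 0.3, 0.02, 0.1, -0.12, 0, 0, -0.02, 0.3, 0.029, 0.145, -0.12, 0, 0, -0.03, 0.3, 0.037, 0.19, -0.12, 0, 0, -0.04, 0.3, 0.046, 0.235, -0.12, 0, 0, -0.05, 0.3, 0.055, 0.28, -0.12, 0, 0, -0.06, 0.3, 0.064, 0.325, -0.12, 0, 0, -0.07, 0.3],
)

```text
t: 23.32
tool_pos: [0.481, 0.0133, 0.1607]
orientation: [3.138, -0.141, 0.001]
force: [0.9, -0.3, -1.1]
opening: 0.05
gripper_force: 20.0
```

move_arm(
  deltas=[0.006, 0.045, 0, 0, 0, -0.01, 0.3, 0.011, 0.09, 0, 0, 0, -0.02, 0.3, 0.017, 0.135, 0, 0, 0, -0.03, 0.3, 0.023, 0.18, 0, 0, 0, -0.04, 0.3, 0.028, 0.225, 0, 0, 0, -0.05, 0.3, 0.034, 0.27, 0, 0, 0, -0.06, 0.3, 0.04, 0.315, 0, 0, 0, -0.07, 0.3, 0.044, 0.35, 0, 0, 0, -0.07, 0.3, 0.047, 0.368, 0, 0, 0, -0.07, 0.3, 0.047, 0.372, 0, 0, 0, -0.07, 0.3, 0.047, 0.372, 0, 0, 0, -0.07, 0.3],
)

```text
t: 24.7
tool_pos: [0.4946, -0.359, 0.1601]
orientation: [-3.141, 0.031, 0.0]
force: [0.3, 0.5, -1.0]
opening: 0.0495
gripper_force: 20.0
```

```bash
python3 - <<'E'
from h import *
look("w8",.5725,-.362,.04,.058,.068)
E
```

```text
24.75 [ 0.4946 -0.3587  0.1601] [-3.14080476e+00  3.03509058e-02  3.35999427e-04]
6338 ((572.7861328125, -362.24017333984375), (50.06003189086914, 50.07240295410156), 88.92344665527344) [ 0.574 -0.362  0.066]
```

View pics/w8.png

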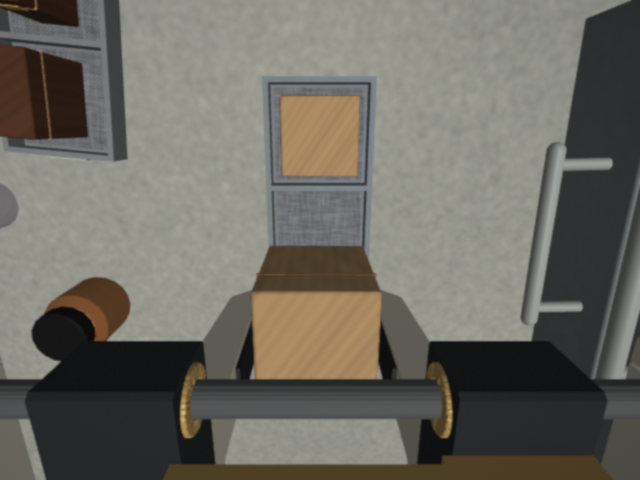

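The carton (317,330) is held upright and aligned over the near bay of tray_carton (320,215). The slide box is standing at (45,95) in its own bay. I lower the carton and release.

move_arm(
  deltas=[0, 0.001, 0.03, 0, 0, 0, 0.3, 0, 0.001, 0.065, 0, 0, 0, 0.3, 0, 0.001, 0.095, 0, 0, 0, 0.3, 0, 0.001, 0.113, 0, 0, 0, 0.3, 0, 0.001, 0.119, 0, 0, 0, 0.3, 0, 0.001, 0.119, 0, 0, 0, 0.3, 0, 0.001, 0.119, 0, 0, 0, 0.85, 0, 0.001, 0.119, 0, 0, 0, 0.85, 0, 0.001, 0.119, 0, 0, 0, 0.85, 0, 0.001, 0.1, 0, 0, 0, 0.85, 0, 0.001, 0.06, 0, 0, 0, 0.85, 0, 0.001, -0.01, 0, 0, 0, 0.85],
)

```text
t: 26.25
tool_pos: [0.4932, -0.36, 0.1629]
orientation: [-3.139, 0.032, 0.005]
force: [0.8, -0.6, 0.7]
opening: 0.0791
gripper_force: 0.0
```

move_arm(
  deltas=[0.005, -0.03, -0.03, 0, 0, 0, 1, 0.011, -0.08, -0.03, 0, 0, 0, 1, 0.018, -0.135, -0.03, 0, 0, 0, 1, 0.026, -0.19, -0.03, 0, 0, 0, 1, 0.033, -0.245, -0.03, 0, 0, 0, 1, 0.041, -0.3, -0.03, 0, 0, 0, 1, 0.048, -0.355, -0.03, 0, 0, 0, 1, 0.056, -0.41, -0.03, 0, 0, 0, 1, 0.064, -0.465, -0.03, 0, 0, 0, 1, 0.071, -0.52, -0.03, 0, 0, 0, 1, 0.076, -0.555, -0.03, 0, 0, 0, 1, 0.076, -0.555, -0.03, 0, 0, 0, 1],
)

```text
t: 27.75
tool_pos: [0.5817, 0.195, 0.1941]
orientation: [-3.141, 0.026, -0.002]
force: [-0.6, -0.1, 0.0]
opening: 0.0931
gripper_force: 0.0
```

```bash
python3 - <<'E'
from h import *
look("w9",.581,.193,.035,.08,.096)
E
```

```text
27.8 [0.5817 0.1934 0.1939] [-3.14139449e+00  2.83128354e-02 -1.75522427e-03]
2093 ((581.7377319335938, 194.96701049804688), (37.192649841308594, 37.004493713378906), 46.42964172363281) [0.583 0.195 0.089]
```

move_arm(
  deltas=[0, -0.001, 0.03, 0, 0, 0, 1, 0, -0.001, 0.07, 0, 0, 0, 1, 0, -0.001, 0.11, 0, 0, 0, 1, 0, -0.001, 0.132, 0, 0, 0, 1, 0, -0.001, 0.139, 0, 0, 0, 1, 0, -0.001, 0.139, 0, 0, 0, 1, 0, -0.001, 0.139, 0, 0, 0, 0.2, 0, -0.001, 0.139, 0, 0, 0, 0.2, 0, -0.001, 0.139, 0, 0, 0, 0.2, 0, -0.001, 0.139, 0, 0, 0, 0.2, 0, -0.001, 0.139, 0, 0, 0, 0.2, 0, -0.001, 0.139, 0, 0, 0, 0.2],
  squeeze=20,
)

```text
t: 29.3
tool_pos: [0.5816, 0.1935, 0.0536]
orientation: [-3.141, 0.032, 0.0]
force: [-0.2, 0.1, -0.8]
opening: 0.0378
gripper_force: 18.3
```

move_arm(
  deltas=[0, 0, -0.01, 0, 0, 0, 0.2, 0, 0, -0.04, 0, 0, 0, 0.2, 0, 0, -0.08, 0, 0, 0, 0.2, 0, 0, -0.105, 0, 0, 0, 0.2, -0.018, -0.02, -0.11, 0, 0, 0.02, 0.2, -0.042, -0.055, -0.11, 0, 0, 0.04, 0.2, -0.067, -0.09, -0.11, 0, 0, 0.06, 0.2, -0.092, -0.122, -0.11, 0, 0, 0.08, 0.2, -0.109, -0.144, -0.11, 0, 0, 0.09, 0.2, -0.115, -0.151, -0.11, 0, 0, 0.09, 0.2, -0.115, -0.151, -0.11, 0, 0, 0.09, 0.2, -0.115, -0.151, -0.11, 0, 0, 0.09, 0.2],
)

```text
t: 30.8
tool_pos: [0.4705, 0.3458, 0.1638]
orientation: [3.136, -0.174, 0.001]
force: [-0.3, -0.1, -0.7]
opening: 0.0374
gripper_force: 20.0
```

```bash
python3 - <<'E'
from h import *
look("w10",.5465,.3395,.03,.08,.096)
E
```

```text
30.85 [0.4705 0.3458 0.1637] [ 3.13649138e+00 -1.74761003e-01  3.55561694e-04]
3283 ((548.1142578125, 340.1108093261719), (37.307308197021484, 37.055938720703125), 82.94463348388672) [0.549 0.34  0.089]
```

View pics/w10.png

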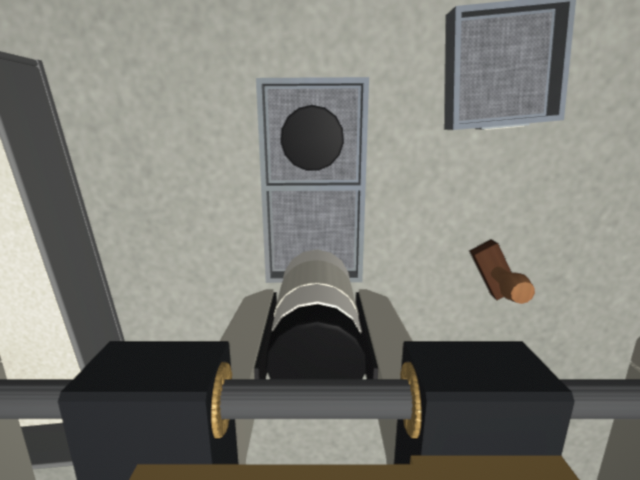

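The tube (315,340) is upright over the near bay of tray_tube (313,232), with the spare tray empty at (508,65). I lower it and release, then retreat upward.

move_arm(
  deltas=[0, -0.001, 0.03, 0, 0, 0, 0.2, 0, -0.001, 0.065, 0, 0, 0, 0.2, 0, -0.001, 0.095, 0, 0, 0, 0.2, 0, -0.001, 0.106, 0, 0, 0, 0.2, 0, -0.001, 0.109, 0, 0, 0, 0.2, 0, -0.001, 0.109, 0, 0, 0, 0.2, 0, -0.001, 0.109, 0, 0, 0, 0.9, 0, -0.001, 0.109, 0, 0, 0, 0.9, 0, -0.001, 0.109, 0, 0, 0, 0.9, 0, -0.001, 0.08, 0, 0, 0, 0.9, 0, -0.001, 0.03, 0, 0, 0, 0.9, 0, -0.001, -0.03, 0, 0, 0, 0.9],
)

```text
t: 32.35
tool_pos: [0.4689, 0.3472, 0.1939]
orientation: [3.135, -0.173, -0.003]
force: [1.2, 1.1, -0.7]
opening: 0.0837
gripper_force: 0.0
```

move_arm(
  deltas=[0, 0, -0.03, 0, 0, 0, 0.9, 0, 0, -0.06, 0, 0, 0, 0.9, 0, 0, -0.06, 0, 0, 0, 0.9, 0, 0, -0.06, 0, 0, 0, 0.9],
)

```text
t: 32.85
tool_pos: [0.4695, 0.3475, 0.2526]
orientation: [3.136, -0.173, -0.001]
force: [0.2, 0.7, -0.3]
opening: 0.0838
gripper_force: 0.0
```

```bash
python3 - <<'E'
from h import *
im,d,P=cam("scene"); save("s2",im[150:350,100:500].repeat(2,0).repeat(2,1)[:600,:800])
im,d2,P2=cam("side")
for n,x,y,z in [("tin",.477,.008,.065),("slidebox",.602,-.17,.065),("carton",.4945,-.36,.065),("tube",.47,.347,.089),("pot",.43,-.163,.065)]:
    for Q in (P,P2):
        q=Q[(abs(Q[...,2]-z)<.006)&(np.hypot(Q[...,0]-x,Q[...,1]-y)<.04)]
        print(n,len(q),np.round(cv2.minAreaRect((q[:,:2]*1000).astype(np.float32))[:2]) if len(q)>5 else "")
E
```

```text
tin 333 [[476.   7.]
 [ 56.  56.]]
tin 0 
slidebox 267 [[ 602. -171.]
 [  28.   57.]]
slidebox 0 
carton 424 [[ 493. -361.]
 [  50.   56.]]
carton 0 
tube 141 [[471. 347.]
 [ 36.  39.]]
tube 631 [[469. 349.]
 [ 37.  37.]]
pot 188 [[ 428. -163.]
 [  43.   40.]]
pot 126 [[ 420. -162.]
 [  20.   41.]]
```

View pics/s2.png

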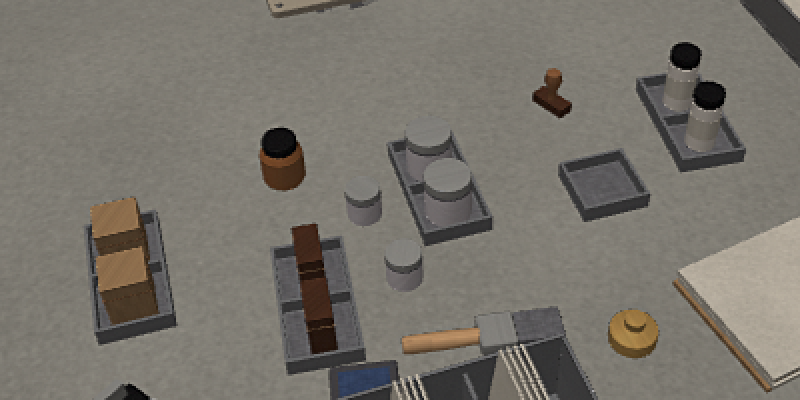

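All four pairs are matched and upright: cartons (125,255), slide boxes (312,290), tins (440,170) and tubes (695,95). The spare tray (603,180) is empty and the pot (282,160) has not moved.

```bash
python3 -c "
from plant import robot
print(robot.close_job())"
```

```text
the job is handed in; nothing more can be done
None
```

All four containers stand upright and released in the near bays of their own trays, the spare tray is empty, the glass pot was not touched, and the job was handed in at about 33 s.

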